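# Fetch the stain remover from the sliding-door case

### The arm

A 7-joint arm with a two-finger parallel gripper is mounted at the origin on a cart in front of the work surface, level with it; the furniture and walls round the work are solid. World frame = base frame: x ahead of the robot, y to its left, z up, the work surface at z = 0. Lengths are in m, angles in rad, forces in N, time in s.
With the tool pointing down it reaches from about 0.4 to 0.85 m from the base axis. Payload 4.5 kg.
Tool frame: the origin (TCP) lies at the very end of the fingers, on their centre line; the grasp point (between the pads) lies 19 mm behind it; z points along the fingers, y is the line along which they close (so a half turn about z gives the same grasp; the last joint's range is limited). The gripper opens to 88 mm and grips with 3 to 60 N. Pads are 18 mm wide; open, the fingers measure 123 mm over their backs; the gripper's body (75 mm by 187 mm) begins 45 mm behind the grasp point.
Start: joints at [1.194, 0.689, -0.195, 1.565, 0.157, 0.902, -0.215], TCP at [0.25, -0.573, 0.239] pointing down, gripper open.
Joint ranges: [-3.01, 3.01], [-0.46, 2.08], [-1.47, 1.51], [0.13, 2.56], [-1, 4.14], [0.04, 2.09], [-2.66, 2.66]. Speed limits (rad/s): [2.57, 2.57, 3.14, 3.14, 3.14, 3.14, 3.14].

### API

Orientations are given as a unit quaternion [x, y, z, w].
In Python, from plant import r gives the robot as it stands. The module is installed in compiled form; this text tells all that it offers.
- The arm moves only by the tool step_arm, never from a script. Its argument "increments" is a list of rows, each a list of 2 entries, a list of its own where there are three numbers: the shift along the world's x, y, z in cm, then the turn, a rotation vector about the world's x, y, z in degrees. A call has exactly 10 rows; each row shifts and turns the commanded pose from where the row before left it; what a row does not reach is not made up. A row lasts 1/10 s, in which the tool goes at most 50 mm and 8.59 degrees, less where a joint would pass 70% of its speed; a pose out of reach is approached as far as the arm can. A call is refused whole if a number of a shift passes 5 or a number of a turn 8.59, either way. A call with a gripper value outside its range is refused whole. "fingers" is the opening, from 0 (shut) to 1 (fully open), set as the call begins (left out, the last holds). The fingers move at their own pace and stop on an object; "grip_force" is the grip in N (left out, the last holds). Time passes only in rows, so rows that do not move let the fingers close, or fill a call up. It gives the time, the measured TCP pose, the force, the opening and the grip force at its end, in the units of the state.
- r.get_state(): the state, without advancing time (a new reading comes with each control period).
- r.snapshot(name): name is "scene" or "top" or "wrist"; returns (picture, depth): 384x512x3 uint8, red, green, blue; 384x512 float32, m along the optical axis (not along the pixel's ray), 0 where there is no reading.
- r.calibration(name): a dict with "fov_y" (degrees; the focal length in pixels is half the picture's height over the tangent of half this angle, whatever the lens; pixels are square), "cx", "cy" (the principal point, pixels), "k1" (the pictures are not rectified: a ray, as slopes to the right and down, at radius r is drawn at 1 + k1 r^2 times it, then the intrinsics apply), "R" (3x3) and "t" (3): a world point X has camera coordinates R X + t. Camera axes: x right, y down, z forward; pixel columns grow to the right and rows downward; lengths in m; the calibration is good to about 2 mm. A picture is of the moment at which its call begins: read the wrist's pose just before it. calibration takes no time and is no camera call; for the wrist camera it gives the pose at the moment of the call.
- r.finish_job(): hands the job in; it is judged then, once.
The state is a dict: "clock": time; "q": joint angles; "qd": joint speeds; "joint_torque": joint torques, N m; "tool_pos": TCP position; "eef_rot": TCP orientation; "contact_force": force on the tool from outside, world axes, zero at the start; "moment": the same for the moment, N m; "opening": opening from 0.0 (shut) to 1.0 (fully open); "finger_force": force on a finger pad.
Only numpy, scipy, OpenCV 4.12 (cv2) and the standard library are available. Lean on these libraries where they do the work, as an engineer would, in place of code of your own. Each camera call takes 0.05 s, during which the arm holds its last target. There are 200 camera calls.

### The job

Slide aside the clear door that covers the small amber dropper bottle in the grey case, take the bottle out and stand it upright on the round green drip tray. Then slide the door back so that both doors of the case are fully shut, leaving the polish tin inside and the other things on the worktop where they are.

Things in the scene. Friction and masses are not known exactly. Their poses are not given: they have to be found in the camera images.
- case: Fixed grey case, 230 (its x) x 430 (y) x 96 to 150 mm high. Origin: centre of underside; front is -x, y is left, z up. Inner floor at z 8 mm. A 96 mm high partition at y = 0 parts left (y > 0) and right compartments, each 200 x 214 mm. The top slopes 7 degrees, higher at the back, and is closed by two clear doors sliding along y in two tracks. Top edges: front rail 122, back rail 150 mm.
- outer_door (a joint): Outer (upper) clear door, blue handle, 215 mm wide, over the left compartment; face 134 mm above the worktop at mid-depth. 0 = fully shut; grows to 0.19 m as it slides to the case's -y (right), over the inner door, uncovering the left compartment. Starts shut to within 5 mm. About 2 N slides it; it stays where left. The doors never catch on each other.
- inner_door (a joint): Inner (lower) clear door, orange handle, 215 mm wide, over the right compartment; face 126 mm above the worktop at mid-depth. 0 = fully shut; grows to 0.19 m as it slides to the case's +y (left), under the outer door, uncovering the right compartment. Starts shut to within 5 mm. About 2 N slides it; it stays where left.
- outer_handle (a point): In the blue handle of the outer door: an upright fin 14 mm thick (case y), 32 mm long (case x), standing 36 mm proud of the door, at the middle of the door's width. The point lies at its centre line, 10 mm below its top and 26 mm above the door's face. Pinch it from above across the 14 mm.
- inner_handle (a point): In the orange handle of the inner door: an upright fin 14 mm thick (case y), 32 mm long (case x), just in front of the case's front wall (9 mm clear), on a tab out of a slot under the front rail, at mid-width of the door. The point is on its centre line, 10 mm below its top, 33 mm above the tab, 24 mm above the front rail's top. Pinch it from above across the 14 mm.
- dropper: Amber dropper bottle of stain remover with black cap and rubber bulb, 33 mm diameter, 102 mm tall, about 80 g, standing in the left or the right compartment. Origin: centre of its underside, z up. Body up to 62 mm; cap collar 24 mm in diameter from 62 to 77 mm above the origin; bulb 13 mm in diameter from 77 to 102 mm.
- tin: Round polish tin, white with an ochre lid, 65 mm diameter, 29 mm tall, in the other compartment. Origin: centre of its underside. Stays there.
- tray: Round green drip tray, fixed, on the worktop left of the case: a saucer 104 mm across the rim, rim 10 mm high, flat floor 4 mm above the worktop and about 80 mm across. Origin: centre of its underside.
- tray_in (a point): Centre of the drip tray's floor, 4 mm above the worktop: where the bottle shall stand.
- softener: Pink jug with a purple cap, 68 x 124 x 242 mm, loose at the left of the worktop. Origin: centre of its underside. Leave alone.
- marker: Green and white marker pen, 135 mm long, lying loose near the front left of the worktop. Origin: centre of its underside. Leave alone.
- peg_1: Wooden clothes peg, 72 x 15 x 12 mm, lying loose near the front left of the worktop. Origin: centre of its underside. Leave alone.

How it is judged:
By the outcome, as a careful person would: the job done as asked, in the order asked, and still so for the second after the job is handed in, with the robot touching nothing.
It also fails if it takes over 67 s, if anything falls off the work surface, if the arm or the gripper's body presses on something with over 40 N, if the wrist force passes 120 N, or if a joint passes its speed limit or range.

## Working session

There is one attempt and no reset: what is moved stays moved. The work goes in short steps, Python scripts to look and compute and a tool call to move; the robot and the scene stay as the last step left them, time stands still between calls to the robot, and variables do not carry over. Pictures are saved under pics/ and viewed, at most 10 in all, crops included, and the job is handed in when it is done.

Besides the shell and the picture viewer there is one more tool, called after ">>>" as name(argument=value, ...) on one line, values as JSON. step_arm: Moves the arm, as the interface text tells. Its arguments: {"type":"object","properties":{"increments":{"type":"array","items":{"type":"array"}},"fingers":{"type":"number"},"grip_force":{"type":"number"}},"required":["increments"]}

```bash
mkdir -p pics
cat > h.py <<'E'
import numpy as np, cv2
from plant import r
def K(c):
    f=192/np.tan(np.radians(c["fov_y"])/2); return f
def cloud(name):
    c=r.calibration(name); p,d=r.snapshot(name); f=K(c)
    M=np.array([[f,0,c["cx"]],[0,f,c["cy"]],[0,0,1]])
    v,u=np.mgrid[:384,:512]
    s=cv2.undistortPoints(np.stack([u,v],-1).reshape(-1,1,2).astype(float),M,np.array([c["k1"],0,0,0,0.])).reshape(384,512,2)
    X=np.dstack([s[...,0]*d,s[...,1]*d,d])
    W=(X-np.array(c["t"]))@np.array(c["R"])
    return p,d,W,c,s
def ray(c,s,v,u,z):
    R=np.array(c["R"]);o=-R.T@np.array(c["t"]);g=R.T@np.array([*s[v,u],1]);return o+g*(z-o[2])/g[2]
E
python3 - <<'E'
from h import *
print(r.get_state())
for n in("scene","top"):
    p,d,W,c,s=cloud(n); np.savez(n,p=p,d=d,W=W,s=s)
    import pickle;pickle.dump(c,open(n+".pkl","wb"))
    cv2.imwrite(f"pics/{n}0.png",cv2.resize(p[...,::-1],(800,600))); print(n,c)
E
```

```text
{'clock': 0.0, 'q': array([ 1.19382561,  0.68995489, -0.1944901 ,  1.56635315,  0.15732181,
        0.90252125, -0.21506546]), 'qd': array([-9.28168913e-04,  9.53697492e-04,  4.11318474e-04,  5.00848804e-04,
        5.50955532e-05,  1.26816658e-03, -2.71272609e-04]), 'joint_torque': array([-6.37771045e-04, -5.27567339e+01, -1.26702189e+00, -1.53426164e+01,
       -5.26680239e-02,  6.67949935e-03,  1.77670208e-04]), 'tool_pos': array([ 0.24925141, -0.57244783,  0.23792517]), 'eef_rot': array([ 9.78970304e-01,  2.04000719e-01, -2.71760546e-04, -8.81215241e-04]), 'contact_force': array([-0.05848621,  0.28049069,  0.40215504]), 'moment': array([-0.03269127, -0.00732539, -0.02523259]), 'finger_force': 0.0, 'opening': 0.9991201334988837}
scene {'fov_y': 47.17533364211137, 'cx': 262.6048490028723, 'cy': 192.0213190888994, 'k1': -0.07962205770816903, 'R': array([[ 0.38259336, -0.92379655,  0.01490807],
       [-0.73020011, -0.31222206, -0.6077213 ],
       [ 0.56606547,  0.22162426, -0.79401043]]), 't': array([-0.01235316,  0.45907591,  1.11856902])}
top {'fov_y': 50.002058588664426, 'cx': 250.32094170962068, 'cy': 186.62792803268357, 'k1': -0.05636706342559028, 'R': array([[-0.00850034, -0.9999604 , -0.00263469],
       [-0.9979322 ,  0.00865091, -0.06369056],
       [ 0.06371083,  0.00208785, -0.99796622]]), 't': array([0.18640922, 0.48318172, 1.29419221])}
```

View pics/top0.png

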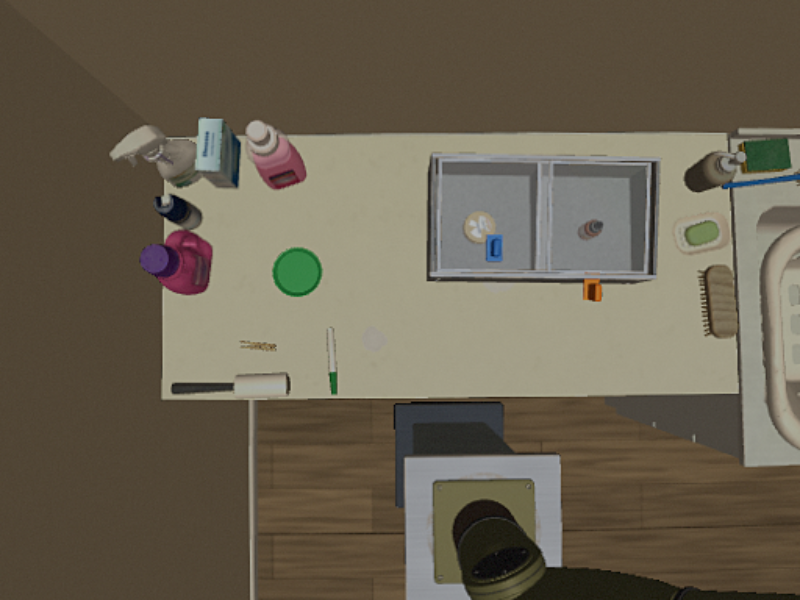

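View pics/scene0.png

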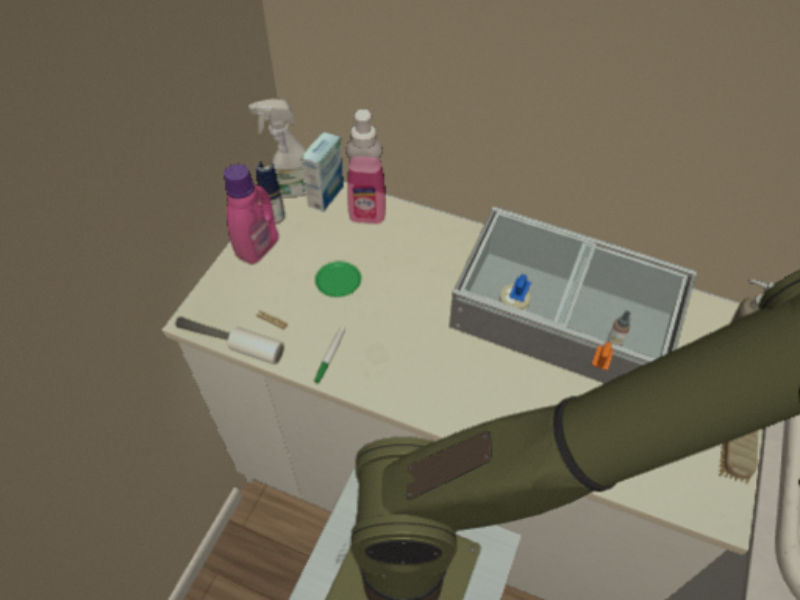

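Both views agree: the dropper is in the right compartment (top picture at 592,228), under the inner door with the orange handle (593,290). The tin is on the left (479,227), and the tray is at (297,272). Next I'll measure these positions.

```bash
python3 - <<'E'
from h import *
import pickle
np.set_printoptions(precision=4,suppress=True)
for n in("top","scene"):
    D=np.load(n+".npz");p=D["p"].astype(int);W=D["W"];s=D["s"];c=pickle.load(open(n+".pkl","rb"))
    R_,G,B=p[...,0],p[...,1],p[...,2]
    for nm,m in dict(orange=(R_>170)&(G<130)&(B<60),blue=(B>140)&(R_<80)).items():
        m=m&(W[...,0]>.3)&(W[...,1]<.4)&(W[...,1]>-.6)
        P=W[m]; print(n,nm,m.sum(),P.min(0),P.max(0)); top=P[P[:,2]>P[:,2].max()-.006]; print("  top",len(top),top.mean(0),top.min(0),top.max(0))
    m=(G>110)&(R_<60)&(B<90)&(W[...,1]>.2)&(W[...,0]>.4)
    P=W[m]; print("tray",m.sum(),(P.min(0)+P.max(0))/2,P.min(0),P.max(0))
    # case top rails
    m=(W[...,2]>.1)&(W[...,2]<.156)&(W[...,0]>.35)&(W[...,1]<.1)&(W[...,1]>-.55)&(abs(R_-G)<25)&(abs(B-G)<25)
    P=W[m][:,:2].astype(np.float32); print("case",m.sum(),P.min(0),P.max(0),cv2.minAreaRect(P))
    v0,u0=(146,379) if n=="top" else (210,397)
    v=np.s_[v0-14:v0+15,u0-14:u0+15]
    dk=(p[v].sum(-1)<330)
    Q=W[v][dk]; print("drop",dk.sum(),np.unique(np.round(Q[:,2],2),return_counts=True))
    Q=Q[(Q[:,2]>.015)&(Q[:,2]<.115)]
    if len(Q): print(Q.mean(0),Q.min(0),Q.max(0)); h=Q[Q[:,2]>.09]; print("bulb",len(h),h.mean(0) if len(h) else 0)
    print(cv2.imwrite(f"pics/{n}crop.png",cv2.resize(p[v0-30:v0+50,u0-45:u0+45,::-1].astype(np.uint8),None,fx=5,fy=5)) )
D=np.load("top.npz");W=D["W"];
for v in range(132,166,2): print(v,[f"{z*1000:.0f}" for z in W[v,366:394:2,2]])
E
python3 -c "
import cv2,numpy as np
a=cv2.imread('pics/topcrop.png');b=cv2.imread('pics/scenecrop.png')
cv2.imwrite('pics/crops.png',cv2.resize(np.hstack([a,b]),(800,356)))"
```

```text
top orange 70 [ 0.4599 -0.2089  0.1048] [ 0.498  -0.1815  0.1603]
  top 18 [ 0.4735 -0.1957  0.1567] [ 0.4599 -0.2003  0.1543] [ 0.483  -0.1901  0.1603]
top blue 103 [ 0.5357 -0.0223  0.1254] [0.5824 0.0021 0.1678]
  top 28 [ 0.5571 -0.0115  0.1642] [ 0.5437 -0.0166  0.1621] [ 0.5692 -0.005   0.1678]
tray 552 [0.5276 0.3786 0.0072] [ 0.4791  0.3334 -0.0011] [0.5762 0.4238 0.0154]
case 12852 [ 0.3512 -0.55  ] [0.8239 0.1   ] ((0.5877578258514404, -0.22508209943771362), (0.6503039002418518, 0.4722999036312103), 89.92694091796875)
drop 149 (array([0.12, 0.13]), array([72, 77]))
True
scene orange 81 [ 0.4553 -0.2101  0.1046] [ 0.4975 -0.1826  0.1569]
  top 18 [ 0.4693 -0.196   0.1527] [ 0.4564 -0.2015  0.1509] [ 0.4812 -0.1921  0.1569]
scene blue 92 [ 0.532  -0.0242  0.1226] [0.58   0.004  0.1643]
  top 27 [ 0.5519 -0.0102  0.1608] [ 0.5373 -0.0149  0.1583] [ 0.5643 -0.0044  0.1643]
tray 445 [0.528  0.3759 0.0047] [ 0.4824  0.3286 -0.0039] [0.5735 0.4233 0.0132]
case 11337 [ 0.3514 -0.55  ] [0.8261 0.1   ] ((0.5879873633384705, -0.22474220395088196), (0.4750533103942871, 0.64933723211288
[... 1278 characters left out ...]
9', '122', '122', '120', '125', '123', '121', '124', '125', '121', '121', '122']
154 ['119', '125', '121', '121', '123', '118', '120', '125', '118', '119', '120', '120', '124', '120']
156 ['120', '120', '118', '122', '123', '122', '125', '121', '122', '119', '119', '124', '119', '123']
158 ['118', '121', '126', '117', '124', '123', '122', '118', '118', '121', '120', '120', '121', '123']
160 ['1323', '119', '118', '126', '113', '120', '118', '120', '122', '122', '118', '122', '122', '119']
162 ['1323', '121', '117', '119', '119', '123', '119', '121', '121', '120', '116', '115', '121', '118']
164 ['120', '122', '113', '118', '119', '117', '115', '116', '120', '122', '119', '121', '122', '121']
```

View pics/crops.png

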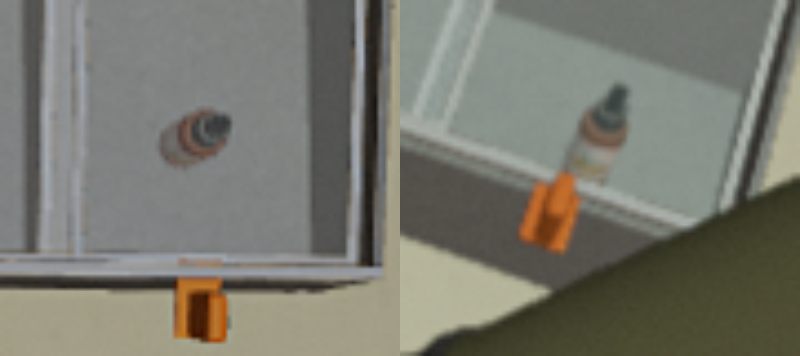

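Run:
```python
from h import *
import pickle
for n,(v,u) in dict(top=(144,382),scene=(201,401)).items():
    D=np.load(n+".npz");p=D["p"].astype(int);W=D["W"];s=D["s"];c=pickle.load(open(n+".pkl","rb"))
    m=(W[...,2]>.09)&(W[...,2]<.156)&(W[...,0]>.4)&(W[...,0]<.75)&(W[...,1]<.15)&(W[...,1]>-.45)&(np.ptp(p,axis=-1)<40)
    k,l,st,_=cv2.connectedComponentsWithStats(m.astype(np.uint8)); l=l==1+st[1:,4].argmax()
    P=W[l]; print(n,len(P),cv2.minAreaRect(P[:,:2].astype(np.float32)))
    # edges: left & right & front as lines of per-row extremes
    L=[];
    for row in range(384):
        c_=np.where(l[row])[0]
        if len(c_)>100: L.append((*W[row,c_[0],:2],*W[row,c_[-1],:2]))
    L=np.array(L); a=np.polyfit(L[:,0],L[:,1],1);b=np.polyfit(L[:,2],L[:,3],1);print("left y=",a,np.median(L[:,1]),"right",b,np.median(L[:,3]))
    F=[]
    for col in range(512):
        r_=np.where(l[:,col])[0]
        if len(r_)>30: F.append((*W[r_[-1],col],*W[r_[0],col]))
    F=np.array(F); print("front x=",np.polyfit(F[:,1],F[:,0],1),np.median(F[:,0]),"back",np.polyfit(F[:,4],F[:,3],1),np.median(F[:,3]))
    print("bulb",ray(c,s,v,u,.11),ray(c,s,v,u,.10))
```

```text
top 11265 ((0.6174212098121643, -0.10716915130615234), (0.4308615028858185, 0.22997508943080902), 88.76445007324219)
left y= [-0.01904118  0.11965158] 0.10798936490853156 right [-0.03161645 -0.29991078] -0.31932196081508846
front x= [0.0072426  0.50510379] 0.5031755298614096 back [0.02300777 0.73097543] 0.7284554667051918
bulb [ 0.60296576 -0.21250004  0.11      ] [ 0.60462843 -0.21573233  0.1       ]
scene 9197 ((0.6048157811164856, -0.10620763897895813), (0.431349515914917, 0.25142741203308105), 88.2210922241211)
left y= [ 0.54265528 -0.20427344] 0.10766958308588775 right [ 0.44300672 -0.6006969 ] -0.32002965366682345
front x= [-0.07198031  0.496701  ] 0.5010663093168877 back [-0.06747063  0.71194824] 0.7238300636218857
bulb [ 0.59349488 -0.21871713  0.11      ] [ 0.60188143 -0.21968879  0.1       ]
```

>>> step_arm(increments=[[[2.24,3.77,0],[0,0,-2.47]],[[2.24,3.77,0],[0,0,-2.47]],[[2.24,3.77,0],[0,0,-2.47]],[[2.24,3.77,0],[0,0,-2.47]],[[2.24,3.77,0],[0,0,-2.47]],[[2.24,3.77,0],[0,0,-2.47]],[[2.24,3.77,0],[0,0,-2.47]],[[2.24,3.77,0],[0,0,-2.47]],[[2.24,3.77,0],[0,0,-2.47]],[[2.24,3.77,0],[0,0,-2.47]]], fingers=0.5, grip_force=20)

```text
clock: 1.1
tool_pos: [0.4741, -0.1943, 0.2385]
eef_rot: [1.0, -0.011, -0.0, -0.0]
contact_force: [0.2, -0.7, -0.1]
opening: 0.503
finger_force: 0.0
```

>>> step_arm(increments=[[[0,-0.15,-1.4],[0,0,0]],[[0,0,-1.4],[0,0,0]],[[0,0,-1.4],[0,0,0]],[[0,0,-1.4],[0,0,0]],[[0,0,-1.4],[0,0,0]],[[0,0,-1.4],[0,0,0]],[[0,0,-1.4],[0,0,0]],[[0,0,-1.2],[0,0,0]],[[0,0,0],[0,0,0]],[[0,0,0],[0,0,0]]])

```text
clock: 2.1
tool_pos: [0.4736, -0.1975, 0.1287]
eef_rot: [1.0, -0.01, -0.0, -0.0]
contact_force: [0.1, 0.2, 0.2]
opening: 0.504
finger_force: 0.0
```

>>> step_arm(increments=[[[0,0,0],[0,0,0]],[[0,0,0],[0,0,0]],[[0,0,0],[0,0,0]],[[0,0,0],[0,0,0]],[[0,0,0],[0,0,0]],[[0,0,0],[0,0,0]],[[0,0,0],[0,0,0]],[[0,0,0],[0,0,0]],[[0,0,0],[0,0,0]],[[0,0,0],[0,0,0]]], fingers=0)

```text
clock: 3.1
tool_pos: [0.4738, -0.1975, 0.129]
eef_rot: [1.0, -0.01, 0.0, 0.0]
contact_force: [-1.1, -0.3, 4.8]
opening: 0.157
finger_force: 20.0
```

>>> step_arm(increments=[[[0.02,1.0,0],[0,0,0]],[[0.04,1.9,0],[0,0,0]],[[0.04,1.9,0],[0,0,0]],[[0.04,1.9,0],[0,0,0]],[[0.04,1.9,0],[0,0,0]],[[0.04,1.9,0],[0,0,0]],[[0.04,1.9,0],[0,0,0]],[[0.04,1.9,0],[0,0,0]],[[0.04,1.9,0],[0,0,0]],[[0.02,1.4,0],[0,0,0]]])

```text
clock: 4.1
tool_pos: [0.4778, -0.0203, 0.129]
eef_rot: [1.0, -0.01, 0.001, 0.0]
contact_force: [0.5, -2.6, 4.8]
opening: 0.156
finger_force: 20.0
```

>>> step_arm(increments=[[[0,0,0],[0,0,0]],[[0,0,0],[0,0,0]],[[0,0,0],[0,0,0]],[[0,0,0],[0,0,0]],[[0,0,0],[0,0,0]],[[0,0,0],[0,0,0]],[[0,0,0],[0,0,0]],[[0,0,0],[0,0,0]],[[0,0,0],[0,0,0]],[[0,0,0],[0,0,0]]], fingers=0.45)

```text
clock: 5.1
tool_pos: [0.4772, -0.0215, 0.1288]
eef_rot: [1.0, -0.01, 0.0, 0.0]
contact_force: [-0.5, 0.2, -0.4]
opening: 0.447
finger_force: 0.0
```

Slid about 17.6 cm. I'll rise, turn 90° and look.

>>> step_arm(increments=[[[0,0,3],[0,0,0]],[[0,0,4],[0,0,0]],[[0,0,4],[0,0,0]],[[-0.6,-2.5,0],[0,0,8]],[[-0.6,-2.5,0],[0,0,8]],[[-0.6,-2.5,0],[0,0,8]],[[-0.6,-2.5,0],[0,0,8]],[[-0.6,-2.5,0],[0,0,8]],[[-0.6,-2.5,0],[0,0,8]],[[0,-1,0],[0,0,8]]])

```text
clock: 6.1
tool_pos: [0.4397, -0.1844, 0.2386]
eef_rot: [0.887, 0.461, -0.001, 0.0]
contact_force: [-0.4, -0.9, 0.2]
opening: 0.451
finger_force: 0.0
```

Run:
```python
from h import *
import pickle
np.set_printoptions(precision=4,suppress=True)
ims=[]
for n in("top","scene"):
    p,d,W,c,s=cloud(n); np.savez(n+"1",p=p,d=d,W=W,s=s);pickle.dump(c,open(n+"1.pkl","wb"))
    m=(W[...,0]>.54)&(W[...,0]<.66)&(W[...,1]>-.28)&(W[...,1]<-.15)&(W[...,2]>.03)&(W[...,2]<.118)
    P=W[m]; print(n,m.sum())
    if len(P): 
        for a,b in((.03,.06),(.06,.072),(.072,.088),(.088,.118)):
            Q=P[(P[:,2]>a)&(P[:,2]<b)]
            if len(Q): print(a,len(Q),Q.mean(0),Q.min(0),Q.max(0))
    P=W[(p[...,0]>170)&(p[...,1]<130)&(p[...,2]<60)&(W[...,0]>.3)&(W[...,1]<.2)&(W[...,2]>.14)]
    print("orange",P.mean(0) if len(P) else 0)
    ims.append(cv2.resize(p[...,::-1],(400,300)))
cv2.imwrite("pics/o1.png",np.hstack(ims))
```

```text
top 137
0.03 32 [ 0.6009 -0.2071  0.0451] [ 0.5898 -0.2202  0.0303] [ 0.6202 -0.2013  0.0598]
0.06 40 [ 0.6036 -0.2116  0.067 ] [ 0.5915 -0.2311  0.0603] [ 0.6224 -0.2023  0.0718]
0.072 38 [ 0.6045 -0.2144  0.0807] [ 0.5938 -0.2299  0.0721] [ 0.6215 -0.2027  0.0879]
0.088 27 [ 0.6067 -0.2163  0.1013] [ 0.6005 -0.2229  0.0883] [ 0.6152 -0.2096  0.1112]
orange [ 0.4746 -0.0164  0.1543]
scene 70
0.03 53 [ 0.5897 -0.2207  0.0447] [ 0.5844 -0.2345  0.0307] [ 0.5993 -0.2049  0.0593]
0.06 16 [ 0.5958 -0.2279  0.0648] [ 0.588  -0.2346  0.0602] [ 0.611  -0.2166  0.071 ]
0.072 1 [ 0.5968 -0.2292  0.0802] [ 0.5968 -0.2292  0.0802] [ 0.5968 -0.2292  0.0802]
orange 0
```

View pics/o1.png

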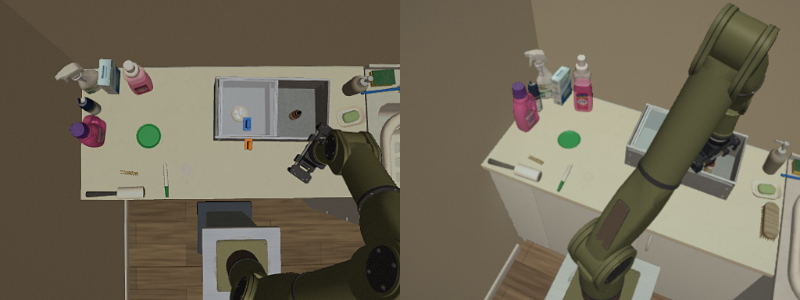

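>>> step_arm(increments=[[[3.3,-0.6,0],[0,0,6.8]],[[3.3,-0.7,0],[0,0,6.8]],[[3.3,-0.7,0],[0,0,6.8]],[[3.3,-0.7,0],[0,0,6.8]],[[3.2,-0.6,0],[0,0,6.8]],[[0,0,-2],[0,0,0]],[[0,0,-2],[0,0,0]],[[0,0,-2],[0,0,0]],[[0,0,-2],[0,0,0]],[[0,0,-1.5],[0,0,0]]], fingers=0.6)

```text
clock: 7.2
tool_pos: [0.6049, -0.2129, 0.1423]
eef_rot: [0.715, 0.7, -0.0, -0.001]
contact_force: [-0.0, 0.9, -0.4]
opening: 0.605
finger_force: 0.0
```

Run:
```python
from h import *
np.set_printoptions(precision=4,suppress=True)
print(r.get_state()["tool_pos"])
p,d,W,c,s=cloud("wrist")
m=(W[...,2]>.085)&(W[...,2]<.116)&(W[...,0]>.56)&(W[...,0]<.65)&(W[...,1]>-.26)&(W[...,1]<-.17)
P=W[m];print(len(P),P.mean(0),P.min(0),P.max(0)) if len(P) else print(0)
m=(W[...,2]>.05)&(W[...,2]<.085)&(W[...,0]>.56)&(W[...,0]<.65)&(W[...,1]>-.26)&(W[...,1]<-.17)
P=W[m];print(len(P),P.mean(0),P.min(0),P.max(0)) if len(P) else print(0)
cv2.imwrite("pics/w1.png",p[...,::-1])
```

```text
[ 0.6049 -0.2129  0.1423]
408 [ 0.6052 -0.2163  0.0988] [ 0.5944 -0.2257  0.085 ] [ 0.6141 -0.2079  0.1099]
900 [ 0.6051 -0.2112  0.071 ] [ 0.5885 -0.2304  0.0501] [ 0.6212 -0.2022  0.085 ]
```

View pics/w1.png

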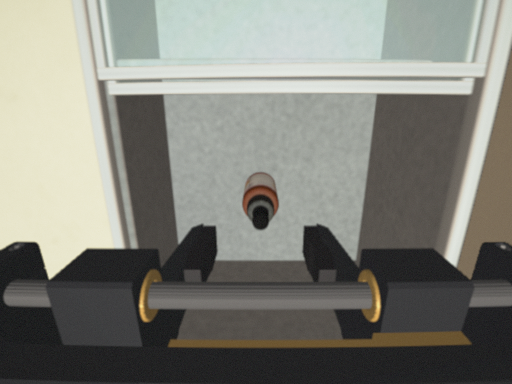

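The bottle (260,205) stands between the fingers and clear of the door edge. Its centre is about (0.605, -0.2165).

>>> step_arm(increments=[[[0,-0.35,0],[0,0,0]],[[0,0,-1],[0,0,0]],[[0,0,-1],[0,0,0]],[[0,0,-1],[0,0,0]],[[0,0,-1],[0,0,0]],[[0,0,-1],[0,0,0]],[[0,0,-1],[0,0,0]],[[0,0,-0.95],[0,0,0]],[[0,0,0],[0,0,0]],[[0,0,0],[0,0,0]]])

```text
clock: 8.25
tool_pos: [0.6052, -0.2179, 0.074]
eef_rot: [0.714, 0.7, 0.0, -0.0]
contact_force: [0.1, -0.1, -0.6]
opening: 0.6
finger_force: 0.0
```

>>> step_arm(increments=[[[0,0,0],[0,0,0]],[[0,0,0],[0,0,0]],[[0,0,0],[0,0,0]],[[0,0,0],[0,0,0]],[[0,0,0],[0,0,0]],[[0,0,0],[0,0,0]],[[0,0,0],[0,0,0]],[[0,0,0],[0,0,0]],[[0,0,0],[0,0,0]],[[0,0,0],[0,0,0]]], fingers=0, grip_force=12)

```text
clock: 9.25
tool_pos: [0.6054, -0.218, 0.0745]
eef_rot: [0.714, 0.7, 0.0, 0.0]
contact_force: [-0.7, 0.6, 3.8]
opening: 0.255
finger_force: 12.0
```

>>> step_arm(increments=[[[0,0,0.5],[0,0,0]],[[0,0,1],[0,0,0]],[[0,0,1.5],[0,0,0]],[[0,0,2],[0,0,0]],[[0,0,2.5],[0,0,0]],[[0,0,2.5],[0,0,0]],[[0,0,2.5],[0,0,0]],[[0,0,2.5],[0,0,0]],[[0,0,2.5],[0,0,0]],[[0,0,2],[0,0,0]]])

```text
clock: 10.25
tool_pos: [0.6055, -0.2179, 0.2722]
eef_rot: [0.714, 0.7, 0.001, 0.001]
contact_force: [0.8, -0.2, -0.3]
opening: 0.258
finger_force: 12.0
```

Run:
```python
from h import *
np.set_printoptions(precision=4,suppress=True)
print(r.get_state()["tool_pos"],r.get_state()["opening"])
p,d,W,c,s=cloud("wrist")
T=r.get_state()["tool_pos"]
q=W-T
m=(abs(q[...,0])<.025)&(abs(q[...,1])<.03)&(q[...,2]>-.075)&(q[...,2]<-.006)
P=W[m]
for a in np.arange(-.075,0,.012):
    Q=q[m&(q[...,2]>a)&(q[...,2]<=a+.012)]
    if len(Q): print(round(a,3),len(Q),Q.min(0),Q.max(0))
cv2.imwrite("pics/w2.png",p[...,::-1])
```

```text
[ 0.6055 -0.2179  0.2722] 0.25848250782316945
-0.075 40 [-0.0152  0.0061 -0.069 ] [ 0.013   0.0158 -0.0632]
-0.063 168 [-0.0178  0.0032 -0.063 ] [ 0.0141  0.0162 -0.0511]
-0.051 198 [-0.0179  0.0031 -0.0508] [ 0.0141  0.016  -0.039 ]
-0.039 240 [-0.0183  0.0029 -0.039 ] [ 0.014   0.0162 -0.027 ]
-0.027 328 [-0.0182  0.0029 -0.027 ] [ 0.0141  0.0164 -0.0151]
-0.015 570 [-0.0162  0.0004 -0.015 ] [ 0.0128  0.0158 -0.0061]
```

View pics/w2.png

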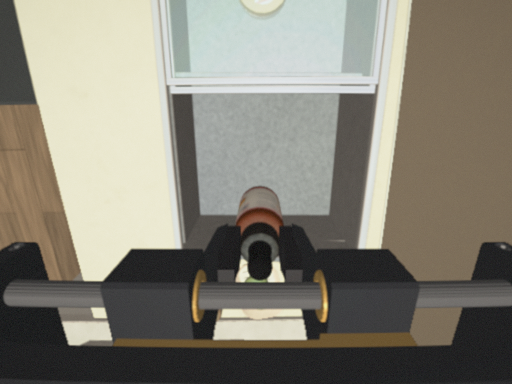

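The bottle is held upright between the fingers (260,230). Carrying it to the tray now.

>>> step_arm(increments=[[[-0.2,1.5,0],[0,0,0]],[[-0.4,3,0],[0,0,0]],[[-0.5,3.6,0],[0,0,0]],[[-0.5,3.6,0],[0,0,0]],[[-0.5,3.6,0],[0,0,0]],[[-0.5,3.6,0],[0,0,0]],[[-0.5,3.6,0],[0,0,0]],[[-0.5,3.6,0],[0,0,0]],[[-0.5,3.6,0],[0,0,0]],[[-0.5,3.6,0],[0,0,0]]])

```text
clock: 11.3
tool_pos: [0.557, 0.1172, 0.2681]
eef_rot: [0.714, 0.7, -0.001, -0.001]
contact_force: [0.3, -0.2, -0.1]
opening: 0.261
finger_force: 12.0
```

>>> step_arm(increments=[[[-0.4,3.6,0],[0,0,0]],[[-0.4,3.6,0],[0,0,0]],[[-0.4,3.6,0],[0,0,0]],[[-0.4,3.6,0],[0,0,0]],[[-0.4,3.6,0],[0,0,0]],[[-0.4,3.2,0],[0,0,0]],[[-0.4,2.6,0],[0,0,0]],[[-0.3,1.6,0],[0,0,0]],[[-0.1,0.7,0],[0,0,0]],[[0,0,0],[0,0,0]]])

```text
clock: 12.3
tool_pos: [0.5264, 0.3762, 0.2686]
eef_rot: [0.714, 0.7, -0.001, -0.0]
contact_force: [0.2, 0.1, -1.7]
opening: 0.258
finger_force: 12.0
```

>>> step_arm(increments=[[[0.1,0.05,-1.5],[0,0,0]],[[0,0,-2.5],[0,0,0]],[[0,0,-2.5],[0,0,0]],[[0,0,-2.5],[0,0,0]],[[0,0,-2.5],[0,0,0]],[[0,0,-2.5],[0,0,0]],[[0,0,-2],[0,0,0]],[[0,0,-1.5],[0,0,0]],[[0,0,-1],[0,0,0]],[[0,0,-0.5],[0,0,0]]])

```text
clock: 13.3
tool_pos: [0.5285, 0.3756, 0.0786]
eef_rot: [0.715, 0.7, -0.0, 0.0]
contact_force: [-1.3, 0.1, -0.7]
opening: 0.259
finger_force: 12.0
```

>>> step_arm(increments=[[[0,0,0],[0,0,0]],[[0,0,0],[0,0,0]],[[0,0,0],[0,0,0]],[[0,0,0],[0,0,0]],[[0,0,0],[0,0,0]],[[0,0,0],[0,0,0]],[[0,0,0],[0,0,0]],[[0,0,0],[0,0,0]],[[0,0,0],[0,0,0]],[[0,0,0],[0,0,0]]])

```text
clock: 14.3
tool_pos: [0.5282, 0.3765, 0.0792]
eef_rot: [0.714, 0.7, -0.0, 0.0]
contact_force: [-0.1, 0.4, -0.4]
opening: 0.261
finger_force: 12.0
```

>>> step_arm(increments=[[[0,0,-0.2],[0,0,0]],[[0,0,-0.2],[0,0,0]],[[0,0,-0.1],[0,0,0]],[[0,0,-0.1],[0,0,0]],[[0,0,-0.05],[0,0,0]],[[0,0,-0.05],[0,0,0]],[[0,0,0],[0,0,0]],[[0,0,0],[0,0,0]],[[0,0,0],[0,0,0]],[[0,0,0],[0,0,0]]])

```text
clock: 15.3
tool_pos: [0.5283, 0.3765, 0.0723]
eef_rot: [0.714, 0.7, 0.0, 0.0]
contact_force: [-0.4, -0.9, -1.8]
opening: 0.261
finger_force: 12.0
```

>>> step_arm(increments=[[[0,0,-0.05],[0,0,0]],[[0,0,-0.05],[0,0,0]],[[0,0,-0.05],[0,0,0]],[[0,0,0],[0,0,0]],[[0,0,0],[0,0,0]],[[0,0,0],[0,0,0]],[[0,0,0],[0,0,0]],[[0,0,0],[0,0,0]],[[0,0,0],[0,0,0]],[[0,0,0],[0,0,0]]])

```text
clock: 16.3
tool_pos: [0.5282, 0.3765, 0.0708]
eef_rot: [0.714, 0.7, 0.0, 0.0]
contact_force: [0.7, 1.0, -1.8]
opening: 0.263
finger_force: 12.0
```

>>> step_arm(increments=[[[0,0,-0.05],[0,0,0]],[[0,0,-0.05],[0,0,0]],[[0,0,-0.05],[0,0,0]],[[0,0,0],[0,0,0]],[[0,0,0],[0,0,0]],[[0,0,0],[0,0,0]],[[0,0,0],[0,0,0]],[[0,0,0],[0,0,0]],[[0,0,0],[0,0,0]],[[0,0,0],[0,0,0]]])

```text
clock: 17.3
tool_pos: [0.5285, 0.3769, 0.0705]
eef_rot: [0.714, 0.7, 0.001, 0.0]
contact_force: [-2.2, -0.5, 7.7]
opening: 0.262
finger_force: 12.0
```

Contact (7.7 N up). Releasing.

>>> step_arm(increments=[[[0,0,0.05],[0,0,0]],[[0,0,0],[0,0,0]],[[0,0,0],[0,0,0]],[[0,0,0],[0,0,0]],[[0,0,0],[0,0,0]],[[0,0,0],[0,0,0]],[[0,0,0],[0,0,0]],[[0,0,0],[0,0,0]],[[0,0,0],[0,0,0]],[[0,0,0],[0,0,0]]], fingers=0.6)

```text
clock: 18.3
tool_pos: [0.5282, 0.3765, 0.0697]
eef_rot: [0.714, 0.7, 0.0, 0.0]
contact_force: [-0.1, 0.1, -0.7]
opening: 0.6
finger_force: 0.0
```

>>> step_arm(increments=[[[0,0,0.5],[0,0,0]],[[0,0,1],[0,0,0]],[[0,0,2],[0,0,0]],[[0,0,2.5],[0,0,0]],[[0,0,2.5],[0,0,0]],[[0,0,2.5],[0,0,0]],[[0,0,2.5],[0,0,0]],[[0,0,2],[0,0,0]],[[0,0,1],[0,0,0]],[[0,0,0],[0,0,0]]])

```text
clock: 19.3
tool_pos: [0.5288, 0.3771, 0.2367]
eef_rot: [0.714, 0.7, 0.002, 0.0]
contact_force: [0.1, -0.2, -0.7]
opening: 0.602
finger_force: 0.0
```

Run:
```python
from h import *
np.set_printoptions(precision=4,suppress=True)
p,d,W,c,s=cloud("wrist")
m=(abs(W[...,0]-.528)<.03)&(abs(W[...,1]-.377)<.03)
for a,b in((.02,.06),(.068,.08),(.085,.12)):
    Q=W[m&(W[...,2]>a)&(W[...,2]<b)]; print(a,len(Q),Q.min(0),Q.max(0)) if len(Q) else 0
g=(p[...,1]>p[...,0].astype(int)+50)&(p[...,1]>p[...,2].astype(int)+30)
Q=W[g&(abs(W[...,0]-.528)<.07)&(abs(W[...,1]-.377)<.07)];print("tray",Q.min(0),Q.max(0))
# inner handle now from top
p2,d,W,c,s=cloud("top"); pp=p2.astype(int)
m=(pp[...,0]>150)&(pp[...,1]<130)&(pp[...,2]<70)&(W[...,0]>.42)&(W[...,0]<.52)&(W[...,1]<.15)&(W[...,2]>.145)
Q=W[m];print("orange",len(Q),Q.mean(0) if len(Q) else 0)
cv2.imwrite("pics/w3.png",np.hstack([cv2.resize(p,(400,300)),cv2.resize(p2,(400,300))])[...,::-1])
```

```text
0.02 140 [0.5117 0.3783 0.0202] [0.5437 0.3924 0.06  ]
0.068 92 [0.5166 0.3669 0.0681] [0.5396 0.387  0.08  ]
0.085 133 [0.5219 0.3698 0.0858] [0.5343 0.3821 0.1059]
tray [0.4783 0.3249 0.0012] [0.5775 0.4258 0.0159]
orange 45 [ 0.4762 -0.0163  0.1533]
```

View pics/w3.png

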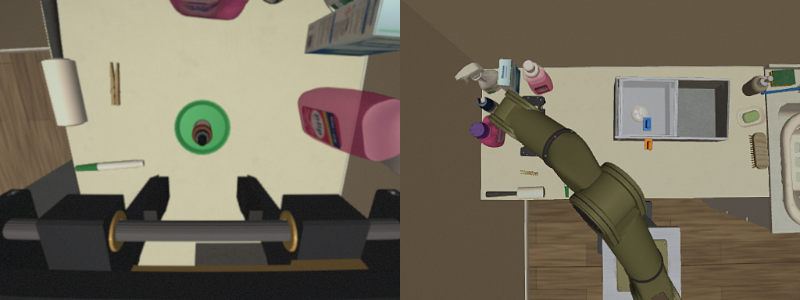

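The bottle stands upright in the middle of the tray (left image, 202,130). Going back to the orange handle at (0.477, -0.02).

>>> step_arm(increments=[[[-0.3,-2.6,0],[0,0,-6]],[[-0.3,-2.6,0],[0,0,-6]],[[-0.3,-2.6,0],[0,0,-6]],[[-0.3,-2.6,0],[0,0,-6]],[[-0.4,-2.6,0],[0,0,-6]],[[-0.4,-2.6,0],[0,0,-6]],[[-0.4,-2.6,0],[0,0,-6]],[[-0.4,-2.6,0],[0,0,-6]],[[-0.4,-2.6,0],[0,0,-6]],[[-0.4,-2.6,0],[0,0,-6]]], fingers=0.5, grip_force=20)

```text
clock: 20.4
tool_pos: [0.4911, 0.1151, 0.2336]
eef_rot: [0.969, 0.247, -0.001, 0.0]
contact_force: [-0.3, -0.5, -0.0]
opening: 0.503
finger_force: 0.0
```

>>> step_arm(increments=[[[-0.4,-2.6,0],[0,0,-6]],[[-0.3,-2.6,0],[0,0,-6]],[[-0.3,-2.6,0],[0,0,-6]],[[-0.3,-2.6,0],[0,0,-6]],[[-0.2,-2.6,0],[0,0,-6]],[[0,-0.7,0],[0,0,0]],[[0,0,0],[0,0,0]],[[0,0,0],[0,0,0]],[[0,0,0],[0,0,0]],[[0,0,0],[0,0,0]]])

```text
clock: 21.4
tool_pos: [0.4773, -0.0193, 0.2346]
eef_rot: [1.0, -0.009, -0.0, -0.0]
contact_force: [0.6, 0.1, 0.6]
opening: 0.502
finger_force: 0.0
```

Descend 10.6 cm to z 0.129 and close.

>>> step_arm(increments=[[[0,0,-1.4],[0,0,0]],[[0,0,-1.4],[0,0,0]],[[0,0,-1.4],[0,0,0]],[[0,0,-1.4],[0,0,0]],[[0,0,-1.4],[0,0,0]],[[0,0,-1.4],[0,0,0]],[[0,0,-1.2],[0,0,0]],[[0,0,-1],[0,0,0]],[[0,0,0],[0,0,0]],[[0,0,0],[0,0,0]]])

```text
clock: 22.4
tool_pos: [0.4773, -0.0203, 0.1288]
eef_rot: [1.0, -0.01, -0.0, -0.0]
contact_force: [0.1, -0.3, -0.6]
opening: 0.497
finger_force: 0.0
```

>>> step_arm(increments=[[[0,0,0],[0,0,0]],[[0,0,0],[0,0,0]],[[0,0,0],[0,0,0]],[[0,0,0],[0,0,0]],[[0,0,0],[0,0,0]],[[0,0,0],[0,0,0]],[[0,0,0],[0,0,0]],[[0,0,0],[0,0,0]],[[0,0,0],[0,0,0]],[[0,0,0],[0,0,0]]], fingers=0)

```text
clock: 23.4
tool_pos: [0.4775, -0.0203, 0.129]
eef_rot: [1.0, -0.01, 0.0, -0.0]
contact_force: [-0.2, 2.2, 5.7]
opening: 0.155
finger_force: 20.0
```

>>> step_arm(increments=[[[-0.02,-1.0,0],[0,0,0]],[[-0.04,-1.9,0],[0,0,0]],[[-0.04,-1.9,0],[0,0,0]],[[-0.04,-1.9,0],[0,0,0]],[[-0.04,-1.9,0],[0,0,0]],[[-0.04,-1.9,0],[0,0,0]],[[-0.04,-1.9,0],[0,0,0]],[[-0.04,-1.9,0],[0,0,0]],[[-0.04,-1.9,0],[0,0,0]],[[-0.02,-1.4,0],[0,0,0]]])

```text
clock: 24.4
tool_pos: [0.4734, -0.1976, 0.1291]
eef_rot: [1.0, -0.011, 0.0, 0.0]
contact_force: [-0.5, 1.7, 6.0]
opening: 0.158
finger_force: 20.0
```

>>> step_arm(increments=[[[0,-0.1,0],[0,0,0]],[[0,-0.1,0],[0,0,0]],[[0,-0.1,0],[0,0,0]],[[0,-0.1,0],[0,0,0]],[[0,0,0],[0,0,0]],[[0,0,0],[0,0,0]],[[0,0,0],[0,0,0]],[[0,0,0],[0,0,0]],[[0,0,0],[0,0,0]],[[0,0,0],[0,0,0]]])

```text
clock: 25.4
tool_pos: [0.4734, -0.2002, 0.129]
eef_rot: [1.0, -0.01, -0.0, 0.0]
contact_force: [-1.8, 0.7, 7.5]
opening: 0.157
finger_force: 20.0
```

>>> step_arm(increments=[[[0,-0.1,0],[0,0,0]],[[0,-0.1,0],[0,0,0]],[[0,-0.1,0],[0,0,0]],[[0,0,0],[0,0,0]],[[0,0,0],[0,0,0]],[[0,0,0],[0,0,0]],[[0,0,0],[0,0,0]],[[0,0,0],[0,0,0]],[[0,0,0],[0,0,0]],[[0,0,0],[0,0,0]]])

```text
clock: 26.4
tool_pos: [0.4733, -0.2017, 0.1291]
eef_rot: [1.0, -0.009, -0.0, -0.001]
contact_force: [-0.5, 3.9, 7.9]
opening: 0.156
finger_force: 20.0
```

>>> step_arm(increments=[[[0,-0.1,0],[0,0,0]],[[0,-0.1,0],[0,0,0]],[[0,-0.1,0],[0,0,0]],[[0,0,0],[0,0,0]],[[0,0,0],[0,0,0]],[[0,0,0],[0,0,0]],[[0,0,0],[0,0,0]],[[0,0,0],[0,0,0]],[[0,0,0],[0,0,0]],[[0,0,0],[0,0,0]]])

```text
clock: 27.4
tool_pos: [0.4733, -0.2018, 0.129]
eef_rot: [1.0, -0.008, -0.001, -0.003]
contact_force: [-0.7, 10.9, 10.4]
opening: 0.153
finger_force: 20.0
```

At the stop. I'll relax, release and rise, then check that the outer door is fully shut too.

>>> step_arm(increments=[[[0,0.25,0],[0,0,0]],[[0,0.25,0],[0,0,0]],[[0,0,0],[0,0,0]],[[0,0,0],[0,0,0]],[[0,0,0],[0,0,0]],[[0,0,0],[0,0,0]],[[0,0,0],[0,0,0]],[[0,0,0],[0,0,0]],[[0,0,0],[0,0,0]],[[0,0,0],[0,0,0]]])

```text
clock: 28.4
tool_pos: [0.4734, -0.2012, 0.129]
eef_rot: [1.0, -0.01, -0.0, 0.0]
contact_force: [-0.4, 0.6, 6.6]
opening: 0.158
finger_force: 20.0
```

>>> step_arm(increments=[[[0,0,0],[0,0,0]],[[0,0,0],[0,0,0]],[[0,0,0],[0,0,0]],[[0,0,0],[0,0,0]],[[0,0,0],[0,0,0]],[[0,0,1.5],[0,0,0]],[[0,0,2],[0,0,0]],[[0,0,2],[0,0,0]],[[0,0,2],[0,0,0]],[[0,0,2],[0,0,0]]], fingers=0.5)

```text
clock: 29.4
tool_pos: [0.4734, -0.2015, 0.2245]
eef_rot: [1.0, -0.01, -0.0, -0.0]
contact_force: [0.9, -0.4, -0.1]
opening: 0.501
finger_force: 0.0
```

>>> step_arm(increments=[[[0.8,1.9,0],[0,0,0]],[[0.8,1.9,0],[0,0,0]],[[0.8,1.9,0],[0,0,0]],[[0.8,1.9,0],[0,0,0]],[[0.8,1.9,0],[0,0,0]],[[0.8,1.9,0],[0,0,0]],[[0.8,1.9,0],[0,0,0]],[[0.8,1.9,0],[0,0,0]],[[0.9,1.9,0],[0,0,0]],[[0.8,1.9,0],[0,0,0]]])

```text
clock: 30.4
tool_pos: [0.5548, -0.0107, 0.2236]
eef_rot: [1.0, -0.01, -0.0, 0.0]
contact_force: [-0.1, -0.0, -0.7]
opening: 0.496
finger_force: 0.0
```

Run:
```python
from h import *
np.set_printoptions(precision=4,suppress=True)
print(r.get_state()["tool_pos"])
for n in("wrist","top"):
    p,d,W,c,s=cloud(n); pp=p.astype(int)
    for nm,m in dict(orange=(pp[...,0]>150)&(pp[...,1]<130)&(pp[...,2]<70)&(W[...,2]>.145),blue=(pp[...,2]>110)&(pp[...,0]<80)&(W[...,2]>.155)).items():
        m=m&(W[...,0]>.42)&(W[...,0]<.62)&(W[...,1]<.15)&(W[...,2]<.18)
        Q=W[m];print(n,nm,len(Q),*( (Q.mean(0),Q.min(0),Q.max(0)) if len(Q) else ()))
```

```text
[ 0.5548 -0.0107  0.2236]
wrist orange 164 [ 0.479  -0.1978  0.1525] [ 0.4664 -0.2031  0.1495] [ 0.4871 -0.1936  0.1548]
wrist blue 520 [ 0.5573 -0.0105  0.1615] [ 0.541  -0.0177  0.1551] [ 0.5706 -0.0037  0.1648]
top orange 0
top blue 14 [ 0.5441 -0.0105  0.1617] [ 0.5408 -0.017   0.1584] [ 0.5469 -0.0049  0.1657]
```

>>> step_arm(increments=[[[0.1,0,-1.3],[0,0,0]],[[0,0,-1.3],[0,0,0]],[[0,0,-1.3],[0,0,0]],[[0,0,-1.3],[0,0,0]],[[0,0,-1.3],[0,0,0]],[[0,0,-1.2],[0,0,0]],[[0,0,-0.7],[0,0,0]],[[0,0,-0.3],[0,0,0]],[[0,0,0],[0,0,0]],[[0,0,0],[0,0,0]]])

```text
clock: 31.5
tool_pos: [0.5559, -0.0116, 0.1371]
eef_rot: [1.0, -0.01, 0.0, 0.0]
contact_force: [0.3, -0.2, 0.4]
opening: 0.498
finger_force: 0.0
```

>>> step_arm(increments=[[[0,0,0],[0,0,0]],[[0,0,0],[0,0,0]],[[0,0,0],[0,0,0]],[[0,0,0],[0,0,0]],[[0,0,0],[0,0,0]],[[0,0,0],[0,0,0]],[[0,0,0],[0,0,0]],[[0,0,0],[0,0,0]],[[0,0,0],[0,0,0]],[[0,0,0],[0,0,0]]], fingers=0)

```text
clock: 32.5
tool_pos: [0.5557, -0.0114, 0.1369]
eef_rot: [1.0, -0.01, 0.0, -0.0]
contact_force: [-1.0, 0.8, 5.1]
opening: 0.154
finger_force: 20.0
```

>>> step_arm(increments=[[[0,0.1,0],[0,0,0]],[[0,0.1,0],[0,0,0]],[[0,0.1,0],[0,0,0]],[[0,0.1,0],[0,0,0]],[[0,0,0],[0,0,0]],[[0,0,0],[0,0,0]],[[0,0,0],[0,0,0]],[[0,0,0],[0,0,0]],[[0,0,0],[0,0,0]],[[0,0,0],[0,0,0]]])

```text
clock: 33.5
tool_pos: [0.5558, -0.0085, 0.1369]
eef_rot: [1.0, -0.011, 0.0, 0.001]
contact_force: [-0.9, -4.3, 5.4]
opening: 0.159
finger_force: 20.0
```

>>> step_arm(increments=[[[0,0.1,0],[0,0,0]],[[0,0.1,0],[0,0,0]],[[0,0.1,0],[0,0,0]],[[0,0,0],[0,0,0]],[[0,0,0],[0,0,0]],[[0,0,0],[0,0,0]],[[0,0,0],[0,0,0]],[[0,0,0],[0,0,0]],[[0,0,0],[0,0,0]],[[0,0,0],[0,0,0]]])

```text
clock: 34.5
tool_pos: [0.5558, -0.0085, 0.1369]
eef_rot: [1.0, -0.012, 0.0, 0.002]
contact_force: [0.0, -8.9, 4.6]
opening: 0.158
finger_force: 20.0
```

>>> step_arm(increments=[[[0,-0.3,0],[0,0,0]],[[0,0,0],[0,0,0]],[[0,0,0],[0,0,0]],[[0,0,0],[0,0,0]],[[0,0,0],[0,0,0]],[[0,0,0],[0,0,0]],[[0,0,0],[0,0,0]],[[0,0,0],[0,0,0]],[[0,0,0],[0,0,0]],[[0,0,0],[0,0,0]]])

```text
clock: 35.5
tool_pos: [0.5558, -0.0085, 0.1369]
eef_rot: [1.0, -0.011, 0.0, 0.001]
contact_force: [0.0, -3.9, 4.9]
opening: 0.156
finger_force: 20.0
```

>>> step_arm(increments=[[[0,0,0],[0,0,0]],[[0,0,0],[0,0,0]],[[0,0,0],[0,0,0]],[[0,0,0],[0,0,0]],[[0,0,0],[0,0,0]],[[0,0,1.5],[0,0,0]],[[0,0,2],[0,0,0]],[[0,0,2.5],[0,0,0]],[[0,0,2.5],[0,0,0]],[[0,0,2],[0,0,0]]], fingers=0.5)

```text
clock: 36.5
tool_pos: [0.5558, -0.0074, 0.2431]
eef_rot: [1.0, -0.01, 0.001, -0.0]
contact_force: [0.7, -0.1, -0.2]
opening: 0.498
finger_force: 0.0
```

>>> step_arm(increments=[[[-1,-3,1],[0,0,0]],[[-1,-3,1],[0,0,0]],[[-1,-3.5,0],[0,0,0]],[[-1,-3.5,0],[0,0,0]],[[-1,-3.5,0],[0,0,0]],[[-1,-3.5,0],[0,0,0]],[[-1,-3.5,0],[0,0,0]],[[-1,-3.5,0],[0,0,0]],[[-1,-3.5,0],[0,0,0]],[[-1,-3.5,0],[0,0,0]]])

```text
clock: 37.5
tool_pos: [0.455, -0.3487, 0.2617]
eef_rot: [1.0, -0.01, -0.0, -0.0]
contact_force: [0.3, -0.5, -0.7]
opening: 0.497
finger_force: 0.0
```

Run:
```python
from h import *
np.set_printoptions(precision=4,suppress=True)
print(r.get_state()["tool_pos"])
P=[]
for n in("top","scene"):
    p,d,W,c,s=cloud(n); pp=p.astype(int);P.append(cv2.resize(p,(400,300)))
    for nm,m in dict(orange=(pp[...,0]>150)&(pp[...,1]<130)&(pp[...,2]<70)&(W[...,2]>.148),blue=(pp[...,2]>110)&(pp[...,0]<80)&(W[...,2]>.155)).items():
        m=m&(W[...,0]>.42)&(W[...,0]<.62)&(W[...,1]<.15)&(W[...,2]<.18)
        Q=W[m];print(n,nm,len(Q),*( (Q.mean(0),Q.min(0),Q.max(0)) if len(Q) else ()))
cv2.imwrite("pics/end.png",np.hstack(P)[...,::-1])
```

```text
[ 0.455  -0.3487  0.2617]
top orange 43 [ 0.4722 -0.1994  0.1539] [ 0.4573 -0.2069  0.1502] [ 0.4859 -0.1932  0.1595]
top blue 52 [ 0.5554 -0.0081  0.1634] [ 0.5407 -0.014   0.1573] [ 0.5694 -0.002   0.1678]
scene orange 18 [ 0.4628 -0.202   0.1512] [ 0.4535 -0.2058  0.1481] [ 0.4789 -0.1966  0.1565]
scene blue 35 [ 0.55   -0.0076  0.1596] [ 0.5348 -0.0137  0.1552] [ 0.565  -0.0014  0.1637]
```

View pics/end.png

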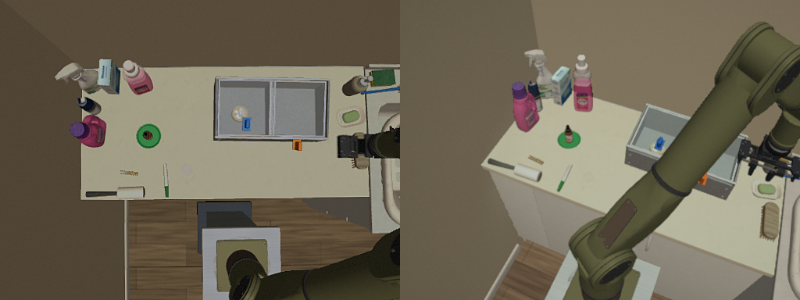

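The final pictures show the bottle upright on the tray (148,136), the tin inside the case, both doors shut and everything else in place.

```bash
python3 -c "
from plant import r
print(r.finish_job())"
```

```text
the job is handed in; nothing more can be done
None
```

The dropper bottle stands upright on the drip tray, both case doors are pushed to their stops, the polish tin is still inside and nothing else was moved; the job is handed in at about 38 s.

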